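# Weigh the immersion oil without overloading the balance

## Task

Weigh what is left of the immersion oil: take the smallest of the three bottles standing on the desk, stand it upright in the middle of the balance's round steel pan and let go of it there. Set it down gently and do not drop it, because the balance is delicate: its pan must never be pressed with more than 3 N. Leave the two larger bottles standing where they are.

Things in the scene. Friction and masses are not known exactly. Their poses are not given: they have to be found in the camera images.
- oil_bottle: the smallest bottle, to be weighed: round, 24 mm in diameter, 57 mm tall, straight pale body up to about 38 mm, then a shoulder and a white ribbed cap 15 mm in diameter from 46 mm up; closed, rigid, 35 to 70 g. It stands upright on the desk (z = 0). Origin: centre of its underside; z points up along its axis
- balance_pan: round steel pan, 104 mm across, on a white balance (180x140 mm, 38 mm tall, fixed; display at the robot's end, pan at the far end). Origin: centre of the pan's underside, 48 mm over the desk; its flat upper face is 4 mm higher. z up, x to the back of the balance. On a spring: sinks 2 mm per newton, hard stop at 9 mm; over 3 N, even for an instant, is an overload
- fixer_bottle: bystander: the widest of the three bottles, white, round, 52 mm in diameter, 108 mm tall with a screw cap. Origin: centre of its underside; z up
- stain_bottle: bystander: dark brown dropper bottle, round, 38 mm in diameter, 116 mm tall with a black rubber teat. Origin: centre of its underside; z up
Mind the look-alikes: they are no part of the job. Leave any brown look-alike of the oil_bottle alone.

How it is judged (in metres and radians):
At the end, for the whole second after the job is handed in: The small bottle stands upright (within about 9 degrees), at rest, on the balance's pan, its axis within 25 mm of the pan's centre, and is let go (horizontal distance between oil_bottle and balance_pan below 0.025 m and z of oil_bottle in the frame of balance_pan between 0.001 and 0.007 m and angle between oil_bottle's own z axis and vertical below 0.15 rad and contact force between oil_bottle and balance_pan above 0.1 N and linear speed of oil_bottle below 0.02 m/s); the robot touches nothing.
It fails at once if the balance's pan is pressed with more than 3 N (contact force between balance_pan and anything else above 3 N).
It fails at once if the small bottle is dropped onto the pan (it arrives there faster than 0.4 m/s, as after a fall of about 8 mm) (horizontal distance between oil_bottle and balance_pan below 0.06 m and z of oil_bottle in the frame of balance_pan below 0.02 m and linear speed of oil_bottle above 0.4 m/s).
It fails at once if one of the two larger bottles is tipped over or shifted by more than 30 mm (distance of any of fixer_bottle, stain_bottle from where it was at the start of the episode above 0.03 m or angle between any of fixer_bottle, stain_bottle's own z axis and vertical above 0.5 rad).
It also fails if it takes over 42 s, if anything falls off the work surface, if the arm or the gripper's body presses on something with over 40 N, if the wrist force passes 120 N, or if a joint passes its speed limit or range.

## Robot

A 7-joint arm with a two-finger parallel gripper is mounted at the origin on a cart in front of the work surface, level with it; the furniture and walls round the work are solid. World frame = base frame: x ahead of the robot, y to its left, z up, the work surface at z = 0. Lengths are in m, angles in degrees, forces in N, time in s.
With the tool pointing down it reaches from about 0.425 to 0.875 m from the base axis. Payload 4.7 kg.
Tool frame: the origin (TCP) lies on the mounting face of the last link; the fingertips stand 182 mm ahead of it and the grasp point (between the pads) lies 164 mm ahead of it; z points along the fingers, y is the line along which they close (so a half turn about z gives the same grasp; the last joint's range is limited). The gripper opens to 87 mm and grips with 3 to 60 N. Pads are 19 mm wide; open, the fingers measure 117 mm over their backs; the gripper's body (75 mm by 190 mm) begins 51 mm behind the grasp point.
Start: joints at [-64.567, 18.392, -4.016, 83.108, 1.295, 78.541, -3.26], TCP at [0.271, 0.591, 0.405] pointing down, gripper open.
Joint ranges: [-163.93, 163.93], [-17.29, 119.83], [-79.2, 71.16], [3.27, 140.29], [-89.18, 269.18], [5.43, 117.66], [-154.24, 154.24]. Speed limits (degrees/s): [147.25, 147.25, 180, 180, 180, 180, 180].

## Interface

Orientations are given as [roll, pitch, yaw] about the fixed x, y, z axes, in that order (R = Rz(yaw) Ry(pitch) Rx(roll)).
In Python, from cell import env gives the robot as it stands.
- The arm moves only by the tool servo_tool, never from a script. Its argument "plan" is a list of rows, each an object with "xyz": the shift along the tool's x, y, z in cm, a list of three; "twist": the turn, a rotation vector about the tool's x, y, z in degrees, a list of three; "jaw": the closure, from 0 (fully open) to 1 (shut). In form: [{"xyz": [x, y, z], "twist": [wx, wy, wz], "jaw": jaw}, ...]. A call has 1 to 10 rows; each row is the pose to reach, as a shift and turn from the pose commanded when the call began, along the tool's axes at that moment; what a row does not reach only later rows make up. A row lasts 1/12 s, in which the tool goes at most 41.7 mm and 7.16 degrees, less where a joint would pass 70% of its speed; a pose out of reach is approached as far as the arm can. A call with a gripper value outside its range is refused whole. The fingers move at their own pace and stop on an object; "newtons" is the grip in N (left out, the last holds). Time passes only in rows, so rows that repeat a pose let the fingers close. It gives the time, the measured TCP pose, the force, the opening and the grip force at its end, in the units of the state.
- env.get_obs(): the state, without advancing time (a new reading comes with each control period).
- env.read_camera(name): name is "scene" or "top"; returns a dict with "img" (400x640x3 uint8, red, green, blue), "camera_matrix" (3x3 intrinsics, pixels), "R" (3x3) and "t" (3): a world point X has camera coordinates R X + t. Camera axes: x right, y down, z forward; pixel columns grow to the right and rows downward; lengths in m; the calibration is good to about 2 mm. A picture is of the moment at which its call begins. There is no depth.
- env.sign_off(): hands the job in; it is judged then, once.
The state is a dict: "time_s": time; "qpos": joint angles; "joint_velocities": joint speeds; "effort": joint torques, N m; "tool_pos": TCP position; "tool_rot": TCP orientation; "force": force on the tool from outside, world axes, zero at the start; "wrist_torque": the same for the moment, N m; "grip_width": finger opening in m; "grasp_force": force on a finger pad.
Only numpy, scipy, OpenCV 4.12 (cv2) and the standard library are available. Lean on these libraries where they do the work, as an engineer would, in place of code of your own. Each camera call takes 0.05 s, during which the arm holds its last target. There are 200 camera calls.

## Working session

There is one attempt and no reset: what is moved stays moved. The work goes in short steps, Python scripts to look and compute and a tool call to move; the robot and the scene stay as the last step left them, time stands still between calls to the robot, and variables do not carry over. Pictures are saved under pics/ and viewed, at most 10 in all, crops included, and the job is handed in when it is done.

Besides the shell and the picture viewer there is one more tool, called by a JSON object that holds its "op" and its "data", one argument or row to a line. servo_tool: Moves the arm, as the interface text tells. Its arguments: {"type":"object","properties":{"plan":{"type":"array","items":{"type":"object","properties":{"xyz":{"type":"array","items":{"type":"number"}},"twist":{"type":"array","items":{"type":"number"}},"jaw":{"type":"number"}}}},"newtons":{"type":"number"}},"required":["plan"]}

```bash
mkdir -p pics
cat > h.py <<'E'
import numpy as np, cv2
from cell import env
def cam(n): return env.read_camera(n)
def ray(c,u,v,z):
    K,R,t=c["camera_matrix"],np.array(c["R"]),np.array(c["t"])
    o=-R.T@t; d=R.T@np.linalg.solve(K,[u,v,1.]); return o+d*(z-o[2])/d[2]
def proj(c,X):
    p=c["camera_matrix"]@(c["R"]@np.array(X)+c["t"]); return p[:2]/p[2]
E
python3 - <<'E'
from h import *
np.set_printoptions(precision=3,suppress=True)
for n in("scene","top"):
    c=cam(n); cv2.imwrite(f"pics/{n}0.png",c["img"][:,:,::-1]); print(n,c["camera_matrix"],-c["R"].T@c["t"],c["R"])
o=env.get_obs(); print(o)
E
```

```text
scene [[430.357   0.    322.986]
 [  0.    430.357 203.202]
 [  0.      0.      1.   ]] [-0.106 -0.41   0.574] [[ 0.548 -0.836 -0.017]
 [-0.491 -0.306 -0.816]
 [ 0.677  0.456 -0.578]]
top [[366.945   0.    324.217]
 [  0.    366.945 201.541]
 [  0.      0.      1.   ]] [ 0.377 -0.016  0.898] [[-0.022 -0.999 -0.024]
 [-0.989  0.025 -0.146]
 [ 0.146  0.021 -0.989]]
{'time_s': 0.1, 'qpos': array([-64.566,  18.436,  -4.016,  83.169,   1.295,  78.542,  -3.26 ]), 'joint_velocities': array([-0.075, -0.17 , -0.01 , -0.283, -0.084,  0.019,  0.026]), 'effort': array([ -0.   , -49.257,  -0.406, -31.34 ,  -0.064,   0.04 ,   0.   ]), 'tool_pos': array([0.271, 0.591, 0.404]), 'tool_rot': array([-179.898,    0.005,  155.375]), 'force': array([0.068, 0.051, 0.133]), 'wrist_torque': array([-0.051,  0.002, -0.006]), 'grasp_force': 0.0, 'grip_width': 0.08687227521495372}
```

View pics/scene0.png

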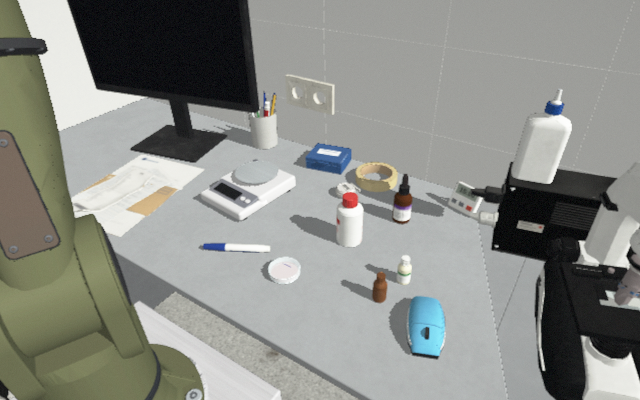

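View pics/top0.png

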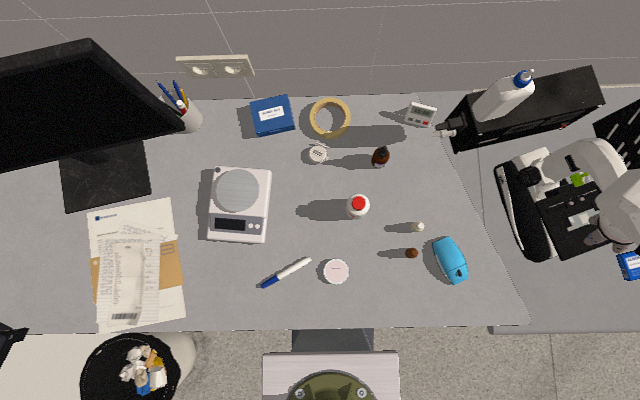

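Candidates for the oil bottle:
- Pale small bottle with a white cap: scene (404,270), top (418,227). This matches the description.
- Brown look-alike: scene (380,288), top (411,253). Leave it alone.
- Larger bystanders: white fixer with a red cap at scene (349,220), and brown stain dropper at (402,203).

The balance pan is at scene (257,173), top (237,190).

```bash
cat > m.py <<'E'
from h import *
np.set_printoptions(precision=4,suppress=True)
s=cam("scene");t=cam("top")
def blobs(img,box,lo,name):
    x0,y0,x1,y1=box; g=img[y0:y1,x0:x1].min(2); m=(g>lo).astype(np.uint8)
    n,l,st,ce=cv2.connectedComponentsWithStats(m)
    for i in range(1,n):
        if st[i,4]>15: print(name,st[i]+[x0,y0,0,0,0],ce[i]+[x0,y0])
blobs(t["img"],(400,212,436,240),150,"top")
blobs(s["img"],(388,248,422,292),150,"scene")
# dark-red look-alike, both views
for c,b,n in((t,(398,243,425,263),"top"),(s,(368,266,392,306),"scene")):
    x0,y0,x1,y1=b; im=c["img"][y0:y1,x0:x1].astype(int); m=((im[...,0]-im[...,2])>25)
    y,x=np.nonzero(m); print("brown",n,x.min()+x0,x.max()+x0,y.min()+y0,y.max()+y0)
def tri(p,q):
    A=[];B=[]
    for c,(u,v) in((s,p),(t,q)):
        P=c["camera_matrix"]@np.c_[c["R"],c["t"]]; A+=[u*P[2]-P[0],v*P[2]-P[1]]
    A=np.array(A); return np.linalg.lstsq(A[:,:3],-A[:,3],rcond=None)[0]
print("pan",tri((257,173),(237,190)),ray(t,237,190,.052),ray(s,257,173,.052))
print("oil?",ray(t,419,227,.05),ray(s,404,260,.057))
a=cv2.resize(s["img"][240:310,360:430],None,fx=5.5,fy=5.5,interpolation=cv2.INTER_CUBIC)
b=cv2.resize(t["img"][205:275,385:455],(385,385),interpolation=cv2.INTER_CUBIC)
d=cv2.resize(t["img"][155:245,200:290],(400,385)); 
cv2.imwrite("pics/crop.png",np.hstack([a,b])[:,:,::-1]); cv2.imwrite("pics/pan.png",d[:,:,::-1])
E
python3 m.py
```

```text
top [400 212  36  28 629] [418.2957 224.6566]
scene [ 388  248   34   44 1319] [405.6672 268.8226]
brown top 405 418 248 257
brown scene 373 387 271 302
pan [0.5364 0.2094 0.0426] [0.5351 0.2064 0.052 ] [0.5248 0.1988 0.052 ]
oil? [ 0.438  -0.2151  0.05  ] [ 0.4299 -0.2167  0.057 ]
```

View pics/crop.png

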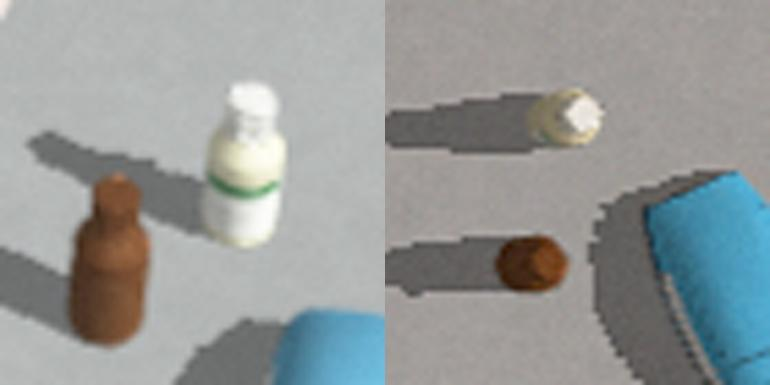

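View pics/pan.png

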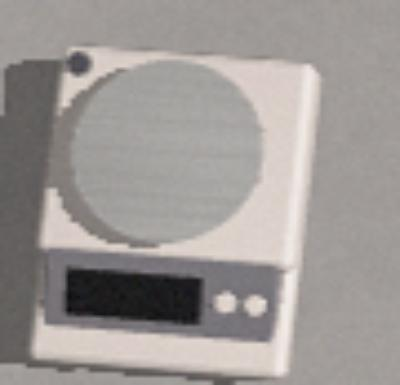

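The crop confirms the choice: the pale bottle with the white cap (cap top at scene (405.8,256.7), top (420.8,225.7)) is the oil bottle, with the brown one beside it. The pan centre is at top (237.6,190.4).

```bash
cat > m2.py <<'E'
import io,contextlib
with contextlib.redirect_stdout(io.StringIO()):
    from m import *
print("cap",tri((405.8,256.7),(420.8,225.7)),ray(t,420.8,225.7,.057),ray(s,405.8,256.7,.057))
print("oil base scene", ray(s,404,240+232/5.5,0))
# pan: steel is darker than the white housing: ellipse in each view
for n,c,(x0,y0,x1,y1) in(("top",t,(205,160,273,212)),("scene",s,(225,155,290,190))):
    im=c["img"][y0:y1,x0:x1]; g=im.min(2)
    m=((g>130)&(g<190)).astype(np.uint8); m=cv2.morphologyEx(m,cv2.MORPH_OPEN,np.ones((5,5)))
    cs=max(cv2.findContours(m,0,1)[0],key=cv2.contourArea); h=cv2.convexHull(cs)
    P=np.array([ray(c,u+x0,v+y0,.052)[:2] for u,v in h[:,0]],np.float32)
    print(n,"pan circle",cv2.minEnclosingCircle(P),cv2.fitEllipse(P))
print("brown",ray(t,413,253,.05),"fixer cap",tri((349,199),(358,203)),"stain",tri((404,180),(381,152)))
print("monitor corner",tri((255,108),(185,127)), "mouse",ray(t,449,236,.03),ray(t,437,244,.03),"pens",tri((268,100),(175,88)))
E
python3 m2.py
```

```text
cap [ 0.4396 -0.2166  0.0574] [ 0.4403 -0.2177  0.057 ] [ 0.4393 -0.2158  0.057 ]
oil base scene [ 0.435  -0.2201  0.    ]
top pan circle ((0.5358052849769592, 0.20541921257972717), 0.052356962114572525) ((0.5356602668762207, 0.20592549443244934), (0.1027575433254242, 0.10325901955366135), 170.43556213378906)
scene pan circle ((0.5507373809814453, 0.23086784780025482), 0.09360133856534958) ((0.5632500052452087, 0.23399655520915985), (0.16981062293052673, 0.20946185290813446), 134.8040313720703)
brown [ 0.3791 -0.198   0.05  ] fixer cap [ 0.4891 -0.0719  0.0986] stain [ 0.6055 -0.1309  0.0984]
monitor corner [0.6566 0.3007 0.1434] mouse [ 0.4167 -0.2883  0.03  ] [ 0.3987 -0.2592  0.03  ] pens [0.7543 0.3373 0.1236]
```

```bash
cat > g.py <<'E'
import sys; from h import *
from scipy.spatial.transform import Rotation as Ro
np.set_printoptions(precision=2,suppress=True)
x,y,z,yaw=map(float,sys.argv[1:5]); o=env.get_obs()   # grasp-point target, tool straight down
R0=Ro.from_euler("xyz",o["tool_rot"],degrees=True); R1=Ro.from_euler("xyz",[180,0,yaw],degrees=True)
print("xyz cm",R0.inv().apply(np.array([x,y,z+.164])-o["tool_pos"])*100,"twist",(R0.inv()*R1).as_rotvec(degrees=True))
print(o["time_s"],o["tool_pos"]*100,o["tool_rot"],o["force"],o["grip_width"],o["grasp_force"],o["qpos"])
E
python3 g.py .45 .23 .22 85
```

```text
xyz cm [-31.32 -25.33   2.06] twist [-0.03  0.02 70.38]
0.3 [27.08 59.08 40.44] [-179.97    0.    155.38] [ 0.27  0.06 -1.89] 0.08742130662156854 0.0 [-64.57  18.41  -4.02  83.13   1.29  78.54  -3.26]
```

{"op": "servo_tool", "data": {
  "plan": [
    {"xyz":[-3.1,-2.5,0.2],"twist":[0,0,7],"jaw":0.4},
    {"xyz":[-6.3,-5.1,0.4],"twist":[0,0,14],"jaw":0.4},
    {"xyz":[-9.4,-7.6,0.6],"twist":[0,0,21],"jaw":0.4},
    {"xyz":[-12.5,-10.1,0.8],"twist":[0,0,28],"jaw":0.4},
    {"xyz":[-15.7,-12.7,1],"twist":[0,0,35],"jaw":0.4},
    {"xyz":[-18.8,-15.2,1.2],"twist":[0,0,42],"jaw":0.4},
    {"xyz":[-21.9,-17.7,1.4],"twist":[0,0,49],"jaw":0.4},
    {"xyz":[-25,-20.3,1.6],"twist":[0,0,56],"jaw":0.4},
    {"xyz":[-28.2,-22.8,1.8],"twist":[0,0,63],"jaw":0.4},
    {"xyz":[-31.3,-25.3,2],"twist":[0,0,70],"jaw":0.4}
  ]
}}

```text
time_s: 1.13
tool_pos: [0.4505, 0.2284, 0.385]
tool_rot: [180.0, -0.0, 85.0]
force: [0.3, -0.1, 0.3]
grip_width: 0.0523
grasp_force: 0.0
```

```bash
python3 g.py .439 -.217 .2 15
```

```text
xyz cm [-44.47   2.71   2.07] twist [ 0.01 -0.06 70.03]
1.1333 [45.05 22.84 38.5 ] [179.96  -0.04  85.03] [ 0.27 -0.15  0.33] 0.05225186540064428 0.0 [-45.33   1.03  15.68 105.51  -0.31  73.44 -34.53]
```

{"op": "servo_tool", "data": {
  "plan": [
    {"xyz":[-4,0.2,0.2],"twist":[0,0,7],"jaw":0.4},
    {"xyz":[-8,0.5,0.4],"twist":[0,0,14],"jaw":0.4},
    {"xyz":[-12,0.7,0.6],"twist":[0,0,21],"jaw":0.4},
    {"xyz":[-16,1,0.8],"twist":[0,0,28],"jaw":0.4},
    {"xyz":[-20,1.2,1],"twist":[0,0,35],"jaw":0.4},
    {"xyz":[-24,1.5,1.2],"twist":[0,0,42],"jaw":0.4},
    {"xyz":[-28,1.7,1.4],"twist":[0,0,49],"jaw":0.4},
    {"xyz":[-32,2,1.6],"twist":[0,0,56],"jaw":0.4},
    {"xyz":[-36,2.2,1.8],"twist":[0,0,63],"jaw":0.4},
    {"xyz":[-40,2.5,2],"twist":[0,0,70],"jaw":0.4}
  ]
}}

```text
time_s: 1.97
tool_pos: [0.4419, -0.1722, 0.365]
tool_rot: [-180.0, -0.1, 15.0]
force: [1.2, -0.8, 0.3]
grip_width: 0.0524
grasp_force: 0.0
```

```bash
python3 g.py .439 -.217 .085 15
```

```text
xyz cm [-1.46  4.25 11.6 ] twist [-0.02 -0.09  0.04]
1.9667 [ 44.19 -17.22  36.5 ] [-179.98   -0.09   15.04] [ 1.22 -0.77  0.25] 0.052426213152294274 0.0 [-21.52  -3.59  38.66 111.51   2.3   71.24 -58.61]
```

Move over the bottle with the fingertips at about z = 0.067, clear of its top, and then check in the camera.

{"op": "servo_tool", "data": {
  "plan": [
    {"xyz":[-0.7,2.1,2.5],"twist":[0,0,0],"jaw":0.4},
    {"xyz":[-1.5,4.2,5],"twist":[0,0,0],"jaw":0.4},
    {"xyz":[-1.5,4.2,8],"twist":[0,0,0],"jaw":0.4},
    {"xyz":[-1.5,4.2,10.5],"twist":[0,0,0],"jaw":0.4},
    {"xyz":[-1.5,4.2,11.5],"twist":[0,0,0],"jaw":0.4},
    {"xyz":[-1.5,4.2,11.5],"twist":[0,0,0],"jaw":0.4}
  ]
}}

```text
time_s: 2.47
tool_pos: [0.4383, -0.2141, 0.2476]
tool_rot: [-179.9, 0.3, 15.4]
force: [0.3, 0.8, 0.1]
grip_width: 0.0523
grasp_force: 0.0
```

```bash
python3 g.py .439 -.217 .027 15; python3 -c "
from h import *
c=cam('scene');cv2.imwrite('pics/pre.png',cv2.resize(c['img'][170:320,300:480],None,fx=4,fy=4)[:,:,::-1])"
```

```text
xyz cm [0.02 0.31 5.66] twist [-0.11  0.26  0.37]
2.4667 [ 43.83 -21.41  24.76] [-179.89    0.26   15.37] [0.34 0.8  0.07] 0.052255835569913305 0.0 [-17.12   8.12  42.86 117.21  -6.46  57.26 -45.65]
```

View pics/pre.png

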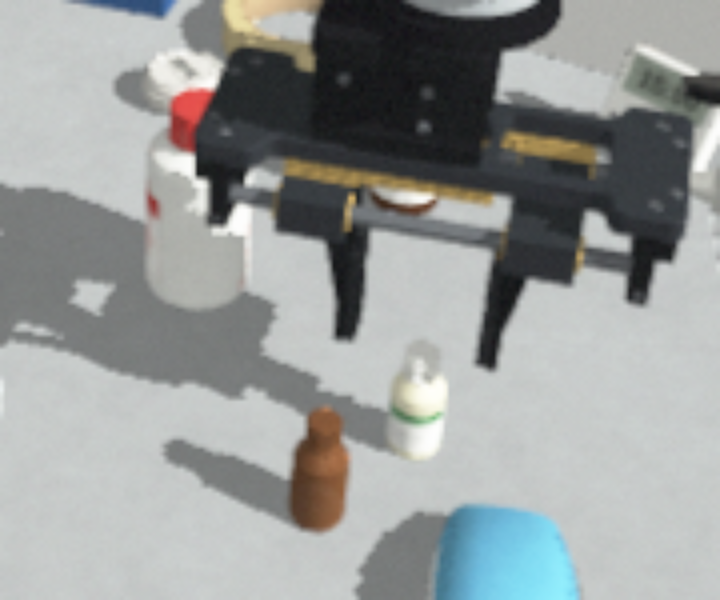

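The fingers (crop x 345 and 488) straddle the pale bottle (x 420), and the brown bottle and fixer are clear. Going down.

{"op": "servo_tool", "data": {
  "plan": [
    {"xyz":[0,0,0],"twist":[0,0,0],"jaw":0.4},
    {"xyz":[0,0.1,1],"twist":[0,0,0],"jaw":0.4},
    {"xyz":[0,0.1,2],"twist":[0,0,0],"jaw":0.4},
    {"xyz":[0,0.1,3],"twist":[0,0,0],"jaw":0.4},
    {"xyz":[0,0.1,4],"twist":[0,0,0],"jaw":0.4},
    {"xyz":[0,0.1,5],"twist":[0,0,0],"jaw":0.4},
    {"xyz":[0,0.1,5.7],"twist":[0,0,0],"jaw":0.4},
    {"xyz":[0,0.1,5.7],"twist":[0,0,0],"jaw":0.4},
    {"xyz":[0,0.1,5.7],"twist":[0,0,0],"jaw":0.4}
  ]
}}

```text
time_s: 3.27
tool_pos: [0.4393, -0.2157, 0.1922]
tool_rot: [-180.0, 0.1, 15.4]
force: [-0.2, -0.3, 0.6]
grip_width: 0.0523
grasp_force: 0.0
```

```bash
python3 g.py .439 -.217 .027 15
```

```text
xyz cm [-0.07  0.11  0.12] twist [-0.02  0.08  0.36]
3.2667 [ 43.93 -21.57  19.22] [-179.98    0.08   15.36] [-0.24 -0.29  0.64] 0.052263246843480105 0.0 [-14.72  14.2   41.55 119.37 -12.11  50.61 -40.93]
```

{"op": "servo_tool", "data": {
  "plan": [
    {"xyz":[0,0.1,0.1],"twist":[0,0,0],"jaw":0.5},
    {"xyz":[0,0.1,0.1],"twist":[0,0,0],"jaw":0.6},
    {"xyz":[0,0.1,0.1],"twist":[0,0,0],"jaw":0.7},
    {"xyz":[0,0.1,0.1],"twist":[0,0,0],"jaw":0.75},
    {"xyz":[0,0.1,0.1],"twist":[0,0,0],"jaw":0.8},
    {"xyz":[0,0.1,0.1],"twist":[0,0,0],"jaw":0.85},
    {"xyz":[0,0.1,0.1],"twist":[0,0,0],"jaw":0.9},
    {"xyz":[0,0.1,0.1],"twist":[0,0,0],"jaw":1},
    {"xyz":[0,0.1,0.1],"twist":[0,0,0],"jaw":1}
  ],
  "newtons": 15
}}

```text
time_s: 4.02
tool_pos: [0.44, -0.2166, 0.192]
tool_rot: [-180.0, -0.0, 15.4]
force: [0.1, -0.1, 2.7]
grip_width: 0.0229
grasp_force: 15.0
```

```bash
python3 g.py .44 -.18 .17 15
```

```text
xyz cm [  0.98  -3.53 -14.2 ] twist [-0.   -0.03  0.38]
4.0167 [ 44.   -21.66  19.2 ] [-180.     -0.03   15.38] [ 0.11 -0.09  2.73] 0.02289819448634983 15.000156506298481 [-14.58  14.32  41.53 119.28 -12.29  50.53 -40.7 ]
```

{"op": "servo_tool", "data": {
  "plan": [
    {"xyz":[0,0,-1],"twist":[0,0,0],"jaw":1},
    {"xyz":[0,0,-2.5],"twist":[0,0,0],"jaw":1},
    {"xyz":[0,0,-4.5],"twist":[0,0,0],"jaw":1},
    {"xyz":[0,0,-6.5],"twist":[0,0,0],"jaw":1},
    {"xyz":[0,0,-8.5],"twist":[0,0,0],"jaw":1},
    {"xyz":[0,0,-10.5],"twist":[0,0,0],"jaw":1},
    {"xyz":[0,0,-12.5],"twist":[0,0,0],"jaw":1},
    {"xyz":[0,0,-14],"twist":[0,0,0],"jaw":1},
    {"xyz":[0,0,-15],"twist":[0,0,0],"jaw":1},
    {"xyz":[0,0,-15],"twist":[0,0,0],"jaw":1}
  ]
}}

```text
time_s: 4.85
tool_pos: [0.4403, -0.2172, 0.344]
tool_rot: [179.9, -0.2, 15.4]
force: [-0.3, -0.3, -1.0]
grip_width: 0.0233
grasp_force: 15.0
```

```bash
python3 g.py .536 .206 .18 45; python3 -c "
from h import *
c=cam('scene');cv2.imwrite('pics/lift.png',cv2.resize(c['img'][100:300,280:480],None,fx=3,fy=3)[:,:,::-1])"
```

```text
xyz cm [ 20.44 -38.27   0.03] twist [  0.14  -0.2  -29.63]
4.85 [ 44.03 -21.72  34.4 ] [179.92  -0.22  15.37] [-0.35 -0.31 -0.98] 0.023302973370124547 15.000000559366526 [-19.4    0.2   43.16 111.2   -0.23  68.42 -50.79]
```

View pics/lift.png

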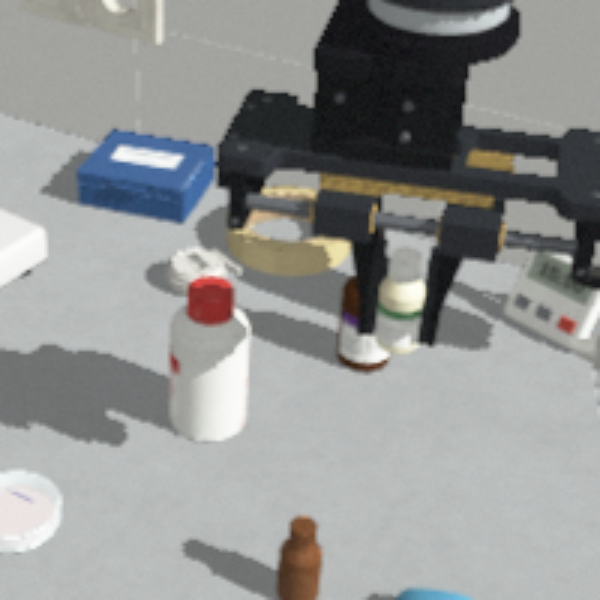

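The bottle hangs upright between the fingers (crop (402,300)), and its underside at about z = 0.15 clears the fixer. Carrying it to the pan.

{"op": "servo_tool", "data": {
  "plan": [
    {"xyz":[0.6,-1.2,0],"twist":[0,0,-1],"jaw":1},
    {"xyz":[1.7,-3.2,0],"twist":[0,0,-2.5],"jaw":1},
    {"xyz":[3.2,-6,0],"twist":[0,0,-4.5],"jaw":1},
    {"xyz":[4.8,-9,0],"twist":[0,0,-7],"jaw":1},
    {"xyz":[6.4,-12,0],"twist":[0,0,-9],"jaw":1},
    {"xyz":[8,-15,0],"twist":[0,0,-11.5],"jaw":1},
    {"xyz":[9.6,-18,0],"twist":[0,0,-14],"jaw":1},
    {"xyz":[11.2,-21,0],"twist":[0,0,-16],"jaw":1},
    {"xyz":[12.3,-23,0],"twist":[0,0,-18],"jaw":1},
    {"xyz":[12.8,-24,0],"twist":[0,0,-19],"jaw":1}
  ]
}}

```text
time_s: 5.73
tool_pos: [0.4994, 0.0531, 0.3404]
tool_rot: [-179.9, 0.1, 34.8]
force: [-0.1, -0.2, -0.1]
grip_width: 0.023
grasp_force: 15.0
```

```bash
python3 g.py .536 .206 .12 45
```

```text
xyz cm [ 11.75 -10.46   5.64] twist [ -0.08   0.1  -10.18]
5.7333 [49.94  5.31 34.04] [-179.93    0.11   34.82] [-0.12 -0.21 -0.11] 0.022987473803692676 14.999931794159238 [-35.29   2.56  27.06 109.47  -1.27  68.38 -62.97]
```

{"op": "servo_tool", "data": {
  "plan": [
    {"xyz":[1.5,-1.3,0],"twist":[0,0,-1],"jaw":1},
    {"xyz":[3.5,-3.1,0.5],"twist":[0,0,-3],"jaw":1},
    {"xyz":[5.8,-5.2,1.5],"twist":[0,0,-5],"jaw":1},
    {"xyz":[8,-7.2,2.5],"twist":[0,0,-7],"jaw":1},
    {"xyz":[9.8,-8.7,3.5],"twist":[0,0,-8.5],"jaw":1},
    {"xyz":[11,-9.8,4.5],"twist":[0,0,-10],"jaw":1},
    {"xyz":[11.7,-10.4,5],"twist":[0,0,-10],"jaw":1},
    {"xyz":[11.7,-10.4,5.3],"twist":[0,0,-10],"jaw":1},
    {"xyz":[11.7,-10.4,5.3],"twist":[0,0,-10],"jaw":1},
    {"xyz":[11.7,-10.4,5.3],"twist":[0,0,-10],"jaw":1}
  ]
}}

```text
time_s: 6.57
tool_pos: [0.5378, 0.1986, 0.289]
tool_rot: [180.0, 0.0, 44.2]
force: [-0.2, -1.2, -0.6]
grip_width: 0.0235
grasp_force: 15.0
```

```bash
python3 g.py .536 .206 .079 45; python3 -c "
from h import *
c=cam('scene');cv2.imwrite('pics/pan1.png',cv2.resize(c['img'][70:230,180:340],None,fx=3.7,fy=3.7)[:,:,::-1])"
```

```text
xyz cm [ 0.39 -0.66  4.6 ] twist [ 0.04  0.04 -0.8 ]
6.5667 [53.78 19.86 28.9 ] [179.96   0.03  44.2 ] [-0.23 -1.16 -0.61] 0.023463507642543544 14.999800986729497 [-41.25  14.37  21.03 103.07  -5.64  63.61 -64.11]
```

View pics/pan1.png

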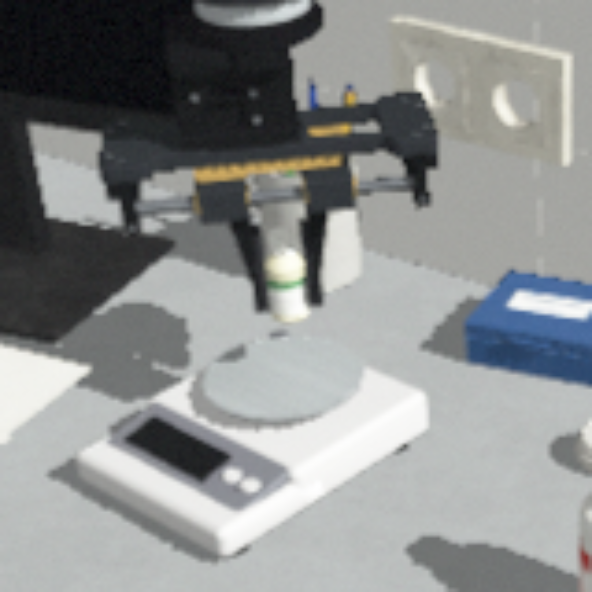

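The bottle hangs over the pan's middle, still upright (crop (290,290), pan (283,380)). Lowering it to just above contact, expected at tool z = 0.244.

{"op": "servo_tool", "data": {
  "plan": [
    {"xyz":[0,-0.2,0.5],"twist":[0,0,0],"jaw":1},
    {"xyz":[0.1,-0.3,1.1],"twist":[0,0,0],"jaw":1},
    {"xyz":[0.2,-0.4,1.7],"twist":[0,0,0],"jaw":1},
    {"xyz":[0.2,-0.4,2.3],"twist":[0,0,0],"jaw":1},
    {"xyz":[0.2,-0.4,2.8],"twist":[0,0,0],"jaw":1},
    {"xyz":[0.2,-0.4,3.2],"twist":[0,0,0],"jaw":1},
    {"xyz":[0.2,-0.4,3.5],"twist":[0,0,0],"jaw":1},
    {"xyz":[0.2,-0.4,3.5],"twist":[0,0,0],"jaw":1},
    {"xyz":[0.2,-0.4,3.5],"twist":[0,0,0],"jaw":1},
    {"xyz":[0.2,-0.4,3.5],"twist":[0,0,0],"jaw":1}
  ]
}}

```text
time_s: 7.45
tool_pos: [0.5363, 0.2049, 0.254]
tool_rot: [180.0, -0.0, 44.4]
force: [-0.1, -0.2, -0.5]
grip_width: 0.0231
grasp_force: 15.0
```

```bash
python3 g.py .536 .206 .079 45
```

```text
xyz cm [ 0.06 -0.1   1.1 ] twist [ 0.01 -0.03 -0.63]
7.45 [53.63 20.49 25.4 ] [179.99  -0.03  44.37] [-0.09 -0.17 -0.48] 0.023064337302355117 14.99985605474194 [-41.22  16.64  20.46 104.75  -6.66  59.74 -63.82]
```

{"op": "servo_tool", "data": {
  "plan": [
    {"xyz":[0,0,0.2],"twist":[0,0,0],"jaw":1},
    {"xyz":[0,0,0.4],"twist":[0,0,0],"jaw":1},
    {"xyz":[0,0,0.6],"twist":[0,0,0],"jaw":1},
    {"xyz":[0,0,0.7],"twist":[0,0,0],"jaw":1},
    {"xyz":[0,0,0.8],"twist":[0,0,0],"jaw":1},
    {"xyz":[0,0,0.8],"twist":[0,0,0],"jaw":1},
    {"xyz":[0,0,0.8],"twist":[0,0,0],"jaw":1},
    {"xyz":[0,0,0.8],"twist":[0,0,0],"jaw":1}
  ]
}}

```text
time_s: 8.12
tool_pos: [0.5362, 0.2049, 0.2458]
tool_rot: [180.0, -0.0, 44.4]
force: [0.0, -0.0, -1.3]
grip_width: 0.0235
grasp_force: 15.0
```

{"op": "servo_tool", "data": {
  "plan": [
    {"xyz":[0,0,0.1],"twist":[0,0,0],"jaw":1},
    {"xyz":[0,0,0.1],"twist":[0,0,0],"jaw":1},
    {"xyz":[0,0,0.1],"twist":[0,0,0],"jaw":1},
    {"xyz":[0,0,0.1],"twist":[0,0,0],"jaw":1}
  ]
}}

```text
time_s: 8.45
tool_pos: [0.5361, 0.2048, 0.2448]
tool_rot: [180.0, -0.0, 44.4]
force: [0.5, -0.0, 0.2]
grip_width: 0.0235
grasp_force: 15.0
```

```bash
python3 -c "
from h import *
L=[]
for i in range(12): cam('top'); L.append(env.get_obs()['force'][2])
print(np.mean(L),np.std(L),env.get_obs()['tool_pos'])
c=cam('scene');cv2.imwrite('pics/pan2.png',cv2.resize(c['img'][110:210,210:310],None,fx=6,fy=6,interpolation=2)[:,:,::-1])"
```

```text
-0.5040961314390452 0.4315993800145306 [0.53612083 0.20487225 0.24479042]
```

View pics/pan2.png

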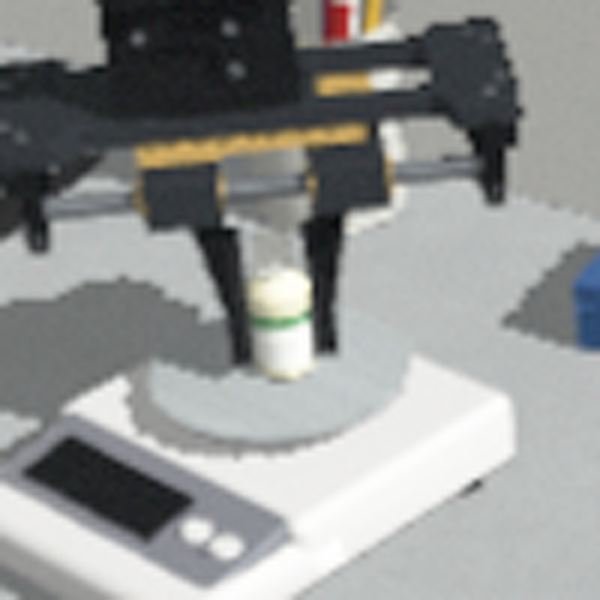

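The bottle is almost at the pan (crop (283,375)). The mean force of -0.5 N is its own weight, so there is no contact yet. Continuing in small steps with averaged force.

{"op": "servo_tool", "data": {
  "plan": [
    {"xyz":[0,0,0.05],"twist":[0,0,0],"jaw":1},
    {"xyz":[0,0,0.1],"twist":[0,0,0],"jaw":1},
    {"xyz":[0,0,0.15],"twist":[0,0,0],"jaw":1},
    {"xyz":[0,0,0.15],"twist":[0,0,0],"jaw":1},
    {"xyz":[0,0,0.15],"twist":[0,0,0],"jaw":1}
  ]
}}

```text
time_s: 9.52
tool_pos: [0.5361, 0.2049, 0.2433]
tool_rot: [-180.0, -0.0, 44.4]
force: [-0.4, 0.1, -0.9]
grip_width: 0.0234
grasp_force: 15.0
```

```bash
cat > f.py <<'E'
from h import *
L=[]
for i in range(14): cam('top'); L.append(env.get_obs()['force'][2])
print(np.mean(L),np.std(L),env.get_obs()['tool_pos'],env.get_obs()['time_s'])
E
python3 f.py
```

```text
-0.4301430709022314 0.5386671082467621 [0.53613702 0.20488662 0.24333714] 10.2167
```

{"op": "servo_tool", "data": {
  "plan": [
    {"xyz":[0,0,0.05],"twist":[0,0,0],"jaw":1},
    {"xyz":[0,0,0.1],"twist":[0,0,0],"jaw":1},
    {"xyz":[0,0,0.15],"twist":[0,0,0],"jaw":1},
    {"xyz":[0,0,0.15],"twist":[0,0,0],"jaw":1},
    {"xyz":[0,0,0.15],"twist":[0,0,0],"jaw":1}
  ]
}}

```text
time_s: 10.63
tool_pos: [0.5362, 0.2048, 0.2418]
tool_rot: [180.0, -0.0, 44.4]
force: [0.3, -0.1, -0.1]
grip_width: 0.0231
grasp_force: 15.0
```

```bash
python3 f.py
```

```text
0.6814916721116042 0.6682847910120515 [0.53614932 0.20490084 0.24181136] 11.3333
```

Contact: the force changed by about 1.1 N. Releasing gently, then withdrawing upward.

{"op": "servo_tool", "data": {
  "plan": [
    {"xyz":[0,0,0],"twist":[0,0,0],"jaw":0.74},
    {"xyz":[0,0,0],"twist":[0,0,0],"jaw":0.72},
    {"xyz":[0,0,0],"twist":[0,0,0],"jaw":0.7},
    {"xyz":[0,0,0],"twist":[0,0,0],"jaw":0.67},
    {"xyz":[0,0,0],"twist":[0,0,0],"jaw":0.64},
    {"xyz":[0,0,0],"twist":[0,0,0],"jaw":0.6},
    {"xyz":[0,0,0],"twist":[0,0,0],"jaw":0.55},
    {"xyz":[0,0,0],"twist":[0,0,0],"jaw":0.5},
    {"xyz":[0,0,0],"twist":[0,0,0],"jaw":0.45},
    {"xyz":[0,0,0],"twist":[0,0,0],"jaw":0.45}
  ],
  "newtons": 3
}}

```text
time_s: 12.17
tool_pos: [0.5361, 0.2049, 0.2418]
tool_rot: [180.0, -0.0, 44.4]
force: [-0.3, -0.8, -0.6]
grip_width: 0.046
grasp_force: 0.0
```

{"op": "servo_tool", "data": {
  "plan": [
    {"xyz":[0,0,-0.5],"twist":[0,0,0],"jaw":0.45},
    {"xyz":[0,0,-1.2],"twist":[0,0,0],"jaw":0.45},
    {"xyz":[0,0,-2.2],"twist":[0,0,0],"jaw":0.45},
    {"xyz":[0,0,-3.5],"twist":[0,0,0],"jaw":0.45},
    {"xyz":[0,0,-5],"twist":[0,0,0],"jaw":0.45},
    {"xyz":[0,0,-7],"twist":[0,0,0],"jaw":0.45},
    {"xyz":[0,0,-9],"twist":[0,0,0],"jaw":0.45},
    {"xyz":[0,0,-11],"twist":[0,0,0],"jaw":0.45},
    {"xyz":[0,0,-12],"twist":[0,0,0],"jaw":0.45},
    {"xyz":[0,0,-12],"twist":[0,0,0],"jaw":0.45}
  ]
}}

```text
time_s: 13.0
tool_pos: [0.537, 0.205, 0.3657]
tool_rot: [179.9, -0.4, 44.4]
force: [0.7, -0.2, -0.6]
grip_width: 0.0478
grasp_force: 0.0
```

```bash
python3 -c "
from h import *
c=cam('scene');cv2.imwrite('pics/end.png',cv2.resize(c['img'][100:220,190:310],None,fx=4.9,fy=4.9,interpolation=2)[:,:,::-1])
print(proj(c,[.536,.205,.051]),proj(c,[.536,.205,.107]),env.get_obs()['force'])"
```

```text
[258.14190642 170.54430701] [255.58750593 149.50459223] [-0.52700072 -0.04094957 -0.67942316]
```

View pics/end.png

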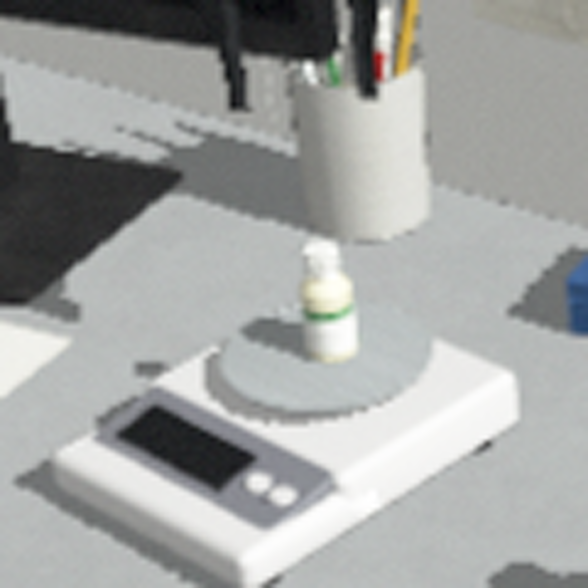

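The bottle stands upright on the pan (crop base (332,350), cap (322,248)), close to the pan's middle, and the gripper is clear. Handing in.

```bash
python3 -c "
from cell import env
print(env.sign_off())"
```

```text
the job is handed in; nothing more can be done
None
```

The oil bottle stands upright and released near the middle of the balance pan; it was set down with about 1 N, the other bottles were left alone, and the job is handed in (no verdict was returned).

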